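# Close and lock the travel crate

### The arm

A 6-joint arm with a two-finger parallel gripper is mounted at the origin on the work surface. World frame = base frame: x ahead of the robot, y to its left, z up, the work surface at z = 0. Lengths are in mm, angles in rad, forces in N, time in s.
With the tool pointing down it reaches from about 300 to 775 mm from the base axis. Payload 14.6 kg.
Tool frame: the origin (TCP) lies at the very end of the fingers, on their centre line; the grasp point (between the pads) lies 19 mm behind it (manip.grip_point_offset is the distance from the TCP to the grasp point, in mm); z points along the fingers, y is the line along which they close (so a half turn about z gives the same grasp; the last joint's range is limited). The gripper opens to 94 mm and grips with 3 to 60 N. Pads are 16 mm wide; open, the fingers measure 119 mm over their backs; the gripper's body (75 mm by 177 mm) begins 78 mm behind the grasp point.
Start: joints at [1.159, 0.3, 1.521, -0, 1.321, -0.067], TCP at [185.901, 517.619, 168.446] pointing down, gripper open.
Joint ranges: [-3.03, 3.03], [-0.79, 2.21], [0.23, 2.52], [-1.04, 4.18], [0, 3.07], [-2.55, 2.55]. Speed limits (rad/s): [2.22, 2.22, 2.57, 3.14, 3.14, 3.14].

### API

Orientations are given as [roll, pitch, yaw] about the fixed x, y, z axes, in that order (R = Rz(yaw) Ry(pitch) Rx(roll)).
In Python, from cell import telemetry, eyes, manip gives the robot as it stands.
- The arm moves only by the tool play_rows, never from a script. Its arguments are lists of equal length, an entry for each row: "translation": the shift along the world's x, y, z in m, a list of three; "yaw": the turn about the world's z in rad. A call has 1 to 12 rows; each row is the pose to reach, as a shift and turn from the pose commanded when the call began; what a row does not reach only later rows make up. A row lasts 1/8 s, in which the tool goes at most 62.5 mm and 10.7 degrees, less where a joint would pass 70% of its speed; a pose out of reach is approached as far as the arm can. A call with a gripper value outside its range is refused whole. "hand" is the opening, from 0 (shut) to 1 (fully open), set as the call begins (left out, the last holds). The fingers move at their own pace and stop on an object; "force" is the grip in N (left out, the last holds). Time passes only in rows, so rows that repeat a pose let the fingers close. It gives the time, the measured TCP pose, the force, the opening and the grip force at its end, in the units of the state.
- telemetry.read_state(): the state, without advancing time (a new reading comes with each control period).
- eyes.camera(name): name is "side" or "top"; returns a dict with "pixels" (480x640x3 uint8, red, green, blue), "fx", "fy", "cx", "cy" (pixels), "dist_coeffs" ([k1, k2, p1, p2, k3] as OpenCV has them; the pictures are not rectified), "cam_to_world" (4x4, takes a point from camera to world coordinates). Camera axes: x right, y up, looking along -z (the intrinsics and any distortion apply to the point x, -y, -z); pixel columns grow to the right and rows downward; lengths in mm; the calibration is good to about 2 mm. A picture is of the moment at which its call begins. There is no depth.
- manip.sign_off(): hands the job in; it is judged then, once.
The state is a dict: "clock": time; "joints": joint angles; "qd": joint speeds; "effort": joint torques, N m; "eef_pos": TCP position; "eef_rot": TCP orientation; "wrist_force": force on the tool from outside, world axes, zero at the start; "moment": the same for the moment, N m; "finger_gap": finger opening in mm; "finger_force": force on a finger pad.
Only numpy, scipy, OpenCV 4.12 (cv2) and the standard library are available. Lean on these libraries where they do the work, as an engineer would, in place of code of your own. Each camera call takes 0.05 s, during which the arm holds its last target. There are 200 camera calls.

### The job

Get the larger travel crate ready to go: push its raised lid all the way down with the fingertips, then push the sliding catch on its front along to the left, as far as it goes, so that it locks over the lid's tongue. Only push, do not grip or lift anything; keep the crate where it stands, and leave the smaller tub with its lid open and the things round about alone.

Things in the scene. Friction and masses are not known exactly. Their poses are not given: they have to be found in the camera images.
- crate: the travel crate, the larger of two see-through plastic boxes: 180 mm (its x) x 200 mm (its y) x 90 mm high, about 2.2 kg, loose on the table. Origin under its centre on the table; x axis to the hinge side, away from the robot, y to the left along the front wall, z up. Stands left or right, turned up to 0.25 rad. Pale grey lid hinged along the far wall; black catch on a rail on the front wall
- crate_hinge (a point): the middle of the lid's hinge line, which runs along the crate's y: at x = +90, z = 90.5 mm in the crate's frame, level with the lid's underside. Axes as the crate's
- crate_lid (a joint): opening angle of the crate's lid (rad): 0 shut flat on the rim; starts at 0.55 to 0.95, front edge up. Pale grey panel 180 x 200 mm, 8 mm thick, with air holes; a tongue 32 mm wide, 16 mm long sticks out at the middle of its front edge. Stiff hinge (0.42 N m): it stays at any angle; about 3 N on the front edge moves it. Shut, its upper face is 98.5 mm above the table
- lid_edge (a point): the middle of the front edge of the crate lid, on its upper (outer) face, 180 mm from the hinge line; moves with the lid. x axis along the lid to the hinge, z out of the upper face
- crate_catch (a joint): travel (m) of the black catch along the front wall in the crate's +y (left as seen from the robot): starts at 0 to 0.008, to the right of the tongue; 0.05 is the stop, its roof then centred over the tongue of the shut lid. Slides stiffly (2 N), stays where left. From 0.02 its roof is in the tongue's way, so the lid must be down first
- catch_tab (a point): the middle of the top of the catch's finger tab: an upright black plate 20 mm (crate's x) x 10 mm (crate's y), standing 28 mm up from the catch's roof (28 mm wide along y, top 113 mm above the table). This point is 141 mm above the table, at x = -107, y = -50 mm + travel in the crate's frame. Axes as the crate's
- tub: the smaller see-through plastic box, 130 x 140 mm by 65 mm high, without a catch, its lid also standing open; loose, 1.2 kg; to be left as it is. Origin under its centre on the table, axes as the crate's
- tub_lid_edge (a point): the middle of the front edge of the tub's raised lid (6 mm thick), upper face; 130 mm from its hinge
- jar: a small white lidded jar, 60 mm across, 75 mm tall; origin under its centre
- cup: a white plastic cup, 60 mm across, 70 mm tall; origin under its centre
- tape: a roll of parcel tape lying flat, 96 mm across, 45 mm high; origin under its centre
- screwdriver: a screwdriver lying on the table in front of the left place; origin under its middle, x along it
- brush: a small brush lying on the table in front of the right place; origin under its middle, x along it
- mug: a white mug at the far edge, 76 mm across, 85 mm tall; origin under its centre
- carton: a small cardboard carton at the far edge, 70 x 110 x 50 mm; origin under its centre

How it is judged (in metres and radians):
On the way, in this order (a step that is already met when the one before it is completed fails the run):
1. the lid is down on the rim, the catch not yet across (value of joint crate_lid below 0.03 rad and value of joint crate_catch below 0.02 m), for 0.2 s.
2. the catch is pushed across over the tongue (value of joint crate_catch above 0.043 m and value of joint crate_lid below 0.03 rad), for 0.2 s.
At the end, for the whole second after the job is handed in: The crate's lid is shut (within 0.03 rad), its catch is pushed to within 7 mm of its 50 mm stop, the crate is at rest and level (0.05 rad) within 40 mm of where it stood, and the tub's lid edge is within 20 mm of where it was (all of step 2 and linear speed of crate below 0.01 m/s and distance of crate from where it was at the start of the episode below 0.04 m and angle between crate's own z axis and vertical below 0.05 rad and distance of tub_lid_edge from where it was at the start of the episode below 0.02 m); the robot touches nothing.
It fails at once if the catch is pushed into the tongue's way while the lid is up (value of joint crate_catch above 0.02 m and value of joint crate_lid above 0.06 rad).
It fails at once if the lid is pushed or lifted farther open (value of joint crate_lid above 1.1 rad).
It fails at once if the crate is lifted, tipped or shoved more than 40 mm (height (world z) of crate above 0.015 m or angle between crate's own z axis and vertical above 0.12 rad or distance of crate from where it was at the start of the episode above 0.04 m).
It fails at once if the small tub or its lid is disturbed by more than 20 mm (distance of any of tub, tub_lid_edge from where it was at the start of the episode above 0.02 m).
It fails at once if a bystander is moved by more than 25 mm (distance of any of jar, cup, tape, screwdriver, brush, mug, carton from where it was at the start of the episode above 0.025 m).
It also fails if it takes over 48 s, if anything falls off the work surface, if the arm or the gripper's body presses on something with over 40 N, if the wrist force passes 120 N, or if a joint passes its speed limit or range.

## Working session

There is one attempt and no reset: what is moved stays moved. The work goes in short steps, Python scripts to look and compute and a tool call to move; the robot and the scene stay as the last step left them, time stands still between calls to the robot, and variables do not carry over. Pictures are saved under pics/ and viewed, at most 10 in all, crops included, and the job is handed in when it is done.

Besides the shell and the picture viewer there is one more tool, called after ">>>" as name([rows], argument=value, ...), one row to a line, values as JSON. play_rows: Moves the arm, as the interface text tells. Its arguments: {"type":"object","properties":{"translation":{"type":"array","items":{"type":"array","items":{"type":"number"}}},"yaw":{"type":"array","items":{"type":"number"}},"hand":{"type":"number"},"force":{"type":"number"}},"required":["translation","yaw"]}

```bash
mkdir -p pics; cat > h.py <<'E'
import numpy as np, cv2
from cell import telemetry, eyes, manip
def snap(n,f):
    c=eyes.camera(n); cv2.imwrite(f,cv2.cvtColor(c['pixels'],cv2.COLOR_RGB2BGR))
    np.savez(f[:-4]+'.npz',**{k:np.array(v) for k,v in c.items()})
def ray(f,uv):
    c=np.load(f[:-4]+'.npz'); K=np.array([[c['fx'],0,c['cx']],[0,c['fy'],c['cy']],[0,0,1.]])
    p=cv2.undistortPoints(np.array(uv,float).reshape(-1,1,2),K,c['dist_coeffs'].astype(float)).reshape(-1,2)
    d=np.c_[p[:,0],-p[:,1],-np.ones(len(p))]@c['cam_to_world'][:3,:3].T
    return c['cam_to_world'][:3,3],d
def atz(f,uv,z):
    o,d=ray(f,uv); z=np.broadcast_to(z,len(d)); return o+d*((z-o[2])/d[:,2])[:,None]
def proj(f,P):
    c=np.load(f[:-4]+'.npz'); K=np.array([[c['fx'],0,c['cx']],[0,c['fy'],c['cy']],[0,0,1.]])
    T=np.linalg.inv(c['cam_to_world']); q=np.array(P,float)@T[:3,:3].T+T[:3,3]
    q=q*[1,-1,-1]; return cv2.projectPoints(q,np.zeros(3),np.zeros(3),K,c['dist_coeffs'].astype(float))[0].reshape(-1,2)
E
python3 -c "
from h import *
snap('side','pics/s0.png');snap('top','pics/t0.png')
for f in('pics/s0.png','pics/t0.png'):print(np.load(f[:-4]+'.npz')['cam_to_world'].round(2))
print(telemetry.read_state())"
```

```text
[[-1.0000e+00  2.0000e-02 -4.0000e-02  5.1616e+02]
 [-5.0000e-02 -7.4000e-01  6.7000e-01  5.6060e+02]
 [-1.0000e-02  6.7000e-01  7.4000e-01  7.7145e+02]
 [ 0.0000e+00  0.0000e+00  0.0000e+00  1.0000e+00]]
[[ 2.00000e-02  1.00000e+00 -7.00000e-02  5.06550e+02]
 [-1.00000e+00  2.00000e-02 -3.00000e-02 -5.21700e+01]
 [-3.00000e-02  7.00000e-02  1.00000e+00  1.17255e+03]
 [ 0.00000e+00  0.00000e+00  0.00000e+00  1.00000e+00]]
{'clock': 0.1, 'joints': array([ 1.15938705e+00,  3.00404222e-01,  1.52152675e+00, -6.78532289e-06,
        1.32068411e+00, -6.65890878e-02]), 'qd': array([ 7.78801266e-04, -1.76811343e-05, -1.30807062e-03, -1.15533559e-03,
       -1.81376122e-03, -1.74305637e-04]), 'effort': array([ 1.12407946e-03, -5.32641363e+01, -3.53281510e+01,  7.09531526e-02,
        2.35219148e-02, -4.41467603e-05]), 'eef_pos': array([185.80477338, 517.3746714 , 167.94601164]), 'eef_rot': array([-3.14057205e+00, -6.14744235e-05,  2.79677412e+00]), 'wrist_force': array([-0.71162479,  0.75500395, -0.0342711 ]), 'moment': array([-0.00750852, -0.01100346, -0.00926204]), 'finger_force': 0.0, 'finger_gap': 93.89526897320714}
```

View pics/s0.png

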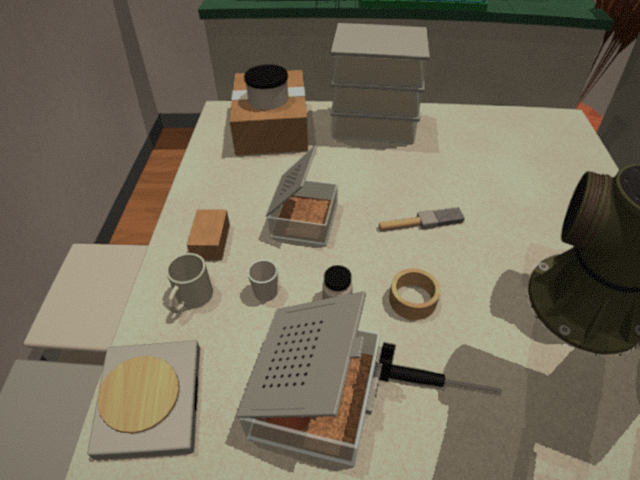

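View pics/t0.png

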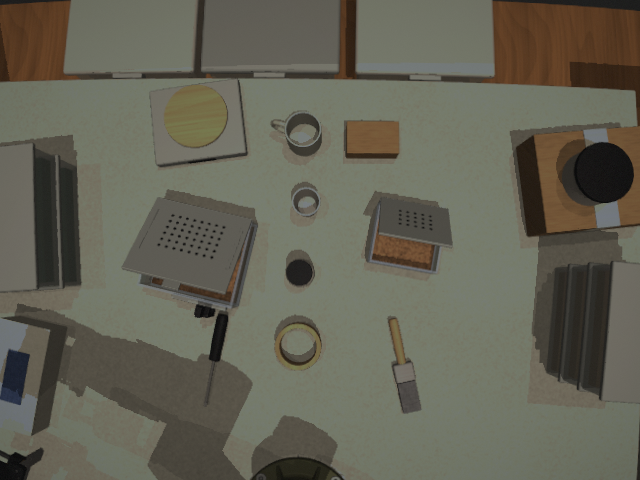

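The crate is on the left: in the top view its lid spans about (125-255, 197-290) and the catch is near (205,311). The tub is near (408,235). I'll enlarge both views.

```bash
python3 -c "
import cv2,numpy as np
a=cv2.imread('pics/t0.png')[180:330,110:270];b=cv2.imread('pics/s0.png')[280:480,230:430]
a=cv2.resize(a,(800,750),interpolation=cv2.INTER_CUBIC)
cv2.imwrite('pics/t0c.png',a[:,:][0:750]) if 0 else cv2.imwrite('pics/t0c.png',cv2.resize(cv2.imread('pics/t0.png')[180:330,110:310],(800,600),interpolation=cv2.INTER_CUBIC))
cv2.imwrite('pics/s0c.png',cv2.resize(b,(600,600),interpolation=cv2.INTER_CUBIC))"
```

```text
(no output)
```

View pics/t0c.png

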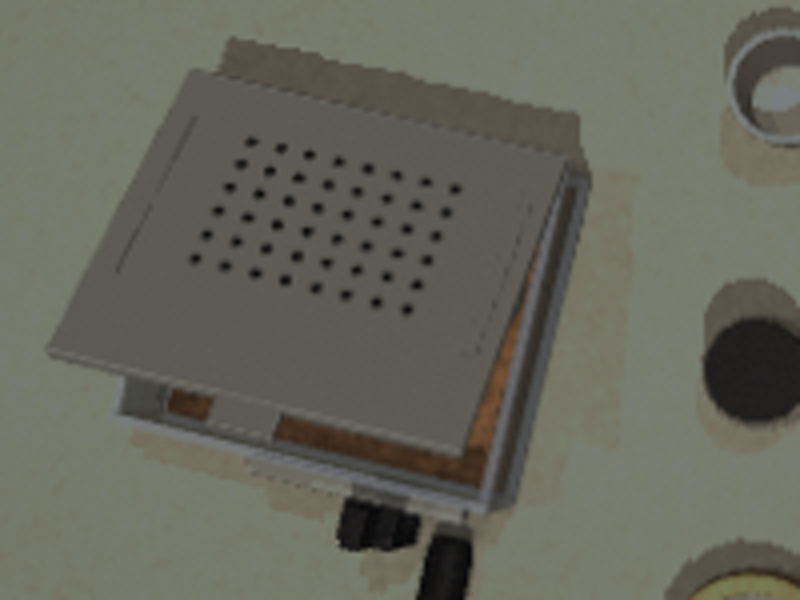

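View pics/s0c.png

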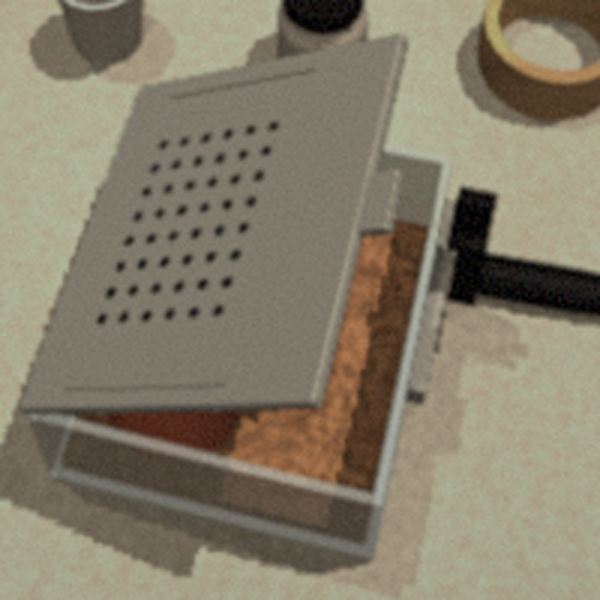

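```bash
cat > fit.py <<'E'
from h import *
from scipy.optimize import least_squares
def model(p):
    x,y,a,th,t=p; c,s=np.cos(a),np.sin(a)
    def W(q): q=np.array(q,float); return np.c_[x+c*q[:,0]-s*q[:,1],y+s*q[:,0]+c*q[:,1],q[:,2]]
    def L(u,v,h=8): return [90-u*np.cos(th)+h*np.sin(th),v,90.5+u*np.sin(th)+h*np.cos(th)]
    return W,L
def pts(p):
    W,L=model(p); t=p[4]
    return W([L(0,100),L(0,-100),L(180,100),L(180,-100),[-90,100,90],[-90,-100,90],[-107,-50+t,141],[-90,100,0]])
if __name__=='__main__':
    top=np.array([[195,70],[565,158],[48,350],[465,450],[120,415],[488,510],[357,527]])/4+[110,180]
    side=np.array([[25,405],[145,88],[320,403],[405,38],[378,495],[445,160],[475,192],[372,555]])/3+[230,280]
    f=lambda p:np.r_[(proj('pics/t0.png',pts(p)[:7])-top).ravel(),(proj('pics/s0.png',pts(p))-side).ravel()]
    r=least_squares(f,[560,260,0,.7,4],x_scale=[10,10,.1,.1,5],loss='soft_l1')
    print(r.x); print(f(r.x).reshape(-1,2).round(1)); W,L=model(r.x)
    print('lid_edge',W([L(180,0)]),'tab',W([[-107,-50+r.x[4],141]]),'tabR',W([[-107,-50-35,141]]),'shut edge',W([[-85,0,98.5]]))
E
python3 fit.py
```

```text
[ 5.49856006e+02  2.16475548e+02 -2.01170097e-01  5.57797404e-01
  2.13640461e+00]
[[-0.9 -0.7]
 [ 1.6 -1.2]
 [ 0.3  1.9]
 [ 0.   2.1]
 [-2.6  1.7]
 [ 0.2  1. ]
 [-0.1  0.6]
 [-3.6  0.1]
 [-3.2 -1.9]
 [-0.6  0.1]
 [-0.  -1.4]
 [ 0.4  2. ]
 [ 1.3 -2.3]
 [-0.4 -0. ]
 [-0.5  0.7]]
lid_edge [[492.55378093 228.16110458 192.56475932]] tab [[435.44991723 190.95750448 141.        ]] tabR [[428.02947062 154.57001323 141.        ]] shut edge [[466.57016362 233.45990475  98.5       ]]
```

>>> play_rows([
  [0,0,0.05],
  [0,0,0.08],
  [0.04,-0.034,0.08],
  [0.08,-0.068,0.08],
  [0.12,-0.102,0.08],
  [0.16,-0.136,0.08],
  [0.2,-0.17,0.08],
  [0.24,-0.204,0.08],
  [0.28,-0.238,0.08],
  [0.324,-0.273,0.08],
  [0.324,-0.273,0.08],
  [0.324,-0.273,0.08],
], yaw=[0,0,0.02,0.04,0.06,0.08,0.1,0.12,0.144,0.144,0.144,0.144], hand=0, force=20)

```text
clock: 1.6
eef_pos: [509.5, 244.8, 248.1]
eef_rot: [-3.141, -0.001, 2.941]
wrist_force: [-0.8, -0.4, -0.0]
finger_gap: 0.5
finger_force: 0.0
```

>>> play_rows([
  [0,0,-0.025],
  [0,0,-0.045],
  [0,0,-0.06],
  [0,0,-0.07],
  [0,0,-0.08],
  [0,0,-0.09],
  [0,0,-0.1],
  [0,0,-0.11],
  [0,0,-0.12],
  [0,0,-0.13],
  [0,0,-0.14],
  [0,0,-0.143],
], yaw=[0,0,0,0,0,0,0,0,0,0,0,0])

```text
clock: 3.1
eef_pos: [509.6, 244.5, 104.6]
eef_rot: [-3.141, -0.001, 2.941]
wrist_force: [-0.6, -0.1, 1.9]
finger_gap: 0.6
finger_force: 0.8
```

>>> play_rows([
  [0,0,-0.002],
  [0,0,-0.004],
  [0,0,-0.006],
  [0,0,-0.007],
  [0,0,-0.008],
  [0,0,-0.008],
  [0,0,-0.008],
], yaw=[0,0,0,0,0,0,0])

```text
clock: 3.98
eef_pos: [509.9, 244.6, 97.4]
eef_rot: [-3.142, 0.0, 2.941]
wrist_force: [-0.1, 0.4, 0.9]
finger_gap: 0.6
finger_force: 0.4
```

```bash
python3 -c "
from h import *
print(telemetry.read_state()['wrist_force'])
snap('side','pics/s1.png')
cv2.imwrite('pics/s1c.png',cv2.resize(cv2.imread('pics/s1.png')[270:480,210:450],(800,600*800*0+700)[:2] if 0 else (686,600),interpolation=cv2.INTER_CUBIC))"
```

```text
[-0.1229154   0.38298164  0.91857383]
```

View pics/s1c.png

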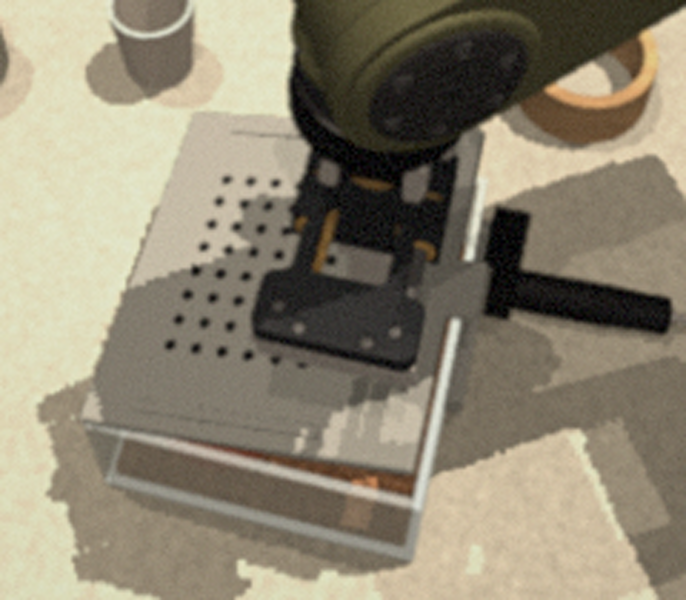

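>>> play_rows([
  [0,0,-0.001],
  [0,0,-0.002],
  [0,0,-0.003],
  [0,0,-0.004],
  [0,0,-0.004],
  [0,0,-0.004],
], yaw=[0,0,0,0,0,0])

```text
clock: 4.78
eef_pos: [509.9, 244.6, 93.4]
eef_rot: [-3.142, -0.0, 2.941]
wrist_force: [-0.1, 1.1, 1.1]
finger_gap: 0.3
finger_force: 0.3
```

```bash
python3 -c "
from h import *
snap('top','pics/t2.png');snap('side','pics/s2.png')
s=telemetry.read_state();print(s['joints'])
p=s['eef_pos'];print(p,(proj('pics/s2.png',[p,p+[0,0,100]])-[210,270])*600/210,proj('pics/t2.png',[p]))
from fit import *
q=[549.9,216.5,-.201,0.0,2]
print(((proj('pics/s2.png',pts(q))-[210,270])*600/210).round())
a=cv2.resize(cv2.imread('pics/s2.png')[270:480,210:450],(480,420));b=cv2.resize(cv2.imread('pics/t2.png')[190:330,110:270],(320,280))
o=np.zeros((420,800,3),np.uint8);o[:,:480]=a;o[:280,480:]=b;cv2.imwrite('pics/c2.png',o)"
```

```text
[ 3.82491626e-01  4.04966644e-01  1.56115394e+00 -7.14308587e-05
  1.17557046e+00 -9.87446718e-01]
[509.90079718 244.56445017  93.3727742 ] [[365.75361769 339.0073671 ]
 [369.59379984 248.92397302]] [[179.75915875 272.73523867]]
[[ 78. 416.]
 [192. 107.]
 [419. 500.]
 [486. 167.]
 [418. 506.]
 [485. 174.]
 [508. 211.]
 [410. 559.]]
```

View pics/c2.png

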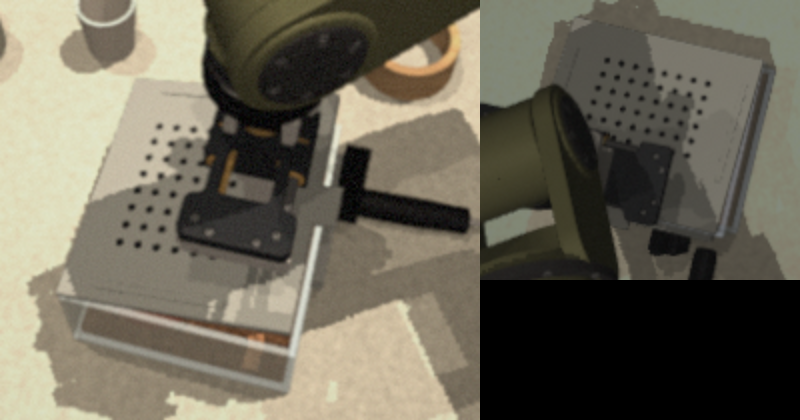

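>>> play_rows([
  [0,0,0.02],
  [0,0,0.06],
  [0,0,0.11],
  [-0.02,0,0.14],
  [-0.06,0,0.14],
  [-0.1,0,0.14],
  [-0.15,-0.03,0.14],
  [-0.16,-0.07,0.14],
  [-0.16,-0.12,0.14],
  [-0.16,-0.12,0.14],
  [-0.16,-0.12,0.14],
], yaw=[0,0,0,0,0,0,0,0,0,0,0])

```text
clock: 6.25
eef_pos: [350.0, 124.9, 233.5]
eef_rot: [3.141, 0.0, 2.94]
wrist_force: [-0.0, 0.5, 0.8]
finger_gap: 0.3
finger_force: 0.0
```

```bash
python3 -c "
from h import *
snap('top','pics/t3.png');snap('side','pics/s3.png')
print(telemetry.read_state()['wrist_force'])
b=cv2.imread('pics/s3.png')[290:480,225:415];a=cv2.imread('pics/t3.png')[190:320,115:265]
o=np.zeros((570,800,3),np.uint8);o[:,:]=0
o=np.hstack([cv2.resize(b,(400,400),interpolation=3),np.vstack([cv2.resize(a,(400,347),interpolation=3),np.zeros((53,400,3),np.uint8)])])
cv2.imwrite('pics/c3.png',o)"
```

```text
[0.18820079 0.25040224 0.24403414]
```

View pics/c3.png

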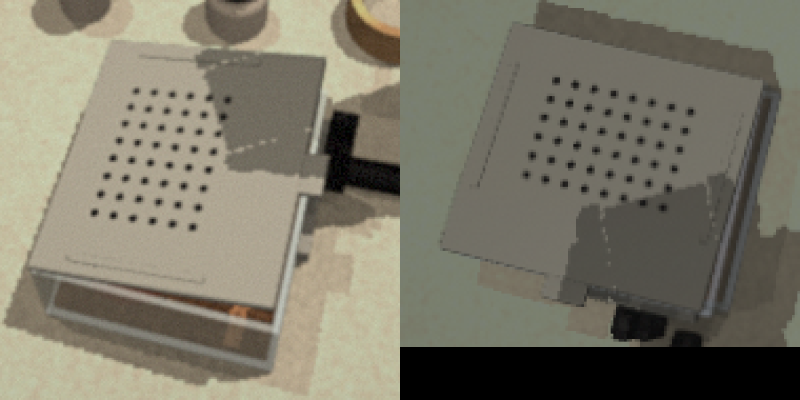

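```bash
python3 -c "
from fit import *
top=(np.array([[515,23],[763,82],[442,247],[708,312]])-[400,0])/2.667+[115,190]
side=np.array([[32,268],[112,42],[273,303],[325,58],[273,325],[342,114],[270,370]])/2.105+[225,290]
I=[0,1,2,3,4,6,7]
f=lambda p:np.r_[(proj('pics/t3.png',pts(p)[:4])-top).ravel(),(proj('pics/s3.png',pts(p)[I])-side).ravel()]
r=least_squares(f,[550,216,-.2,.1,4],x_scale=[10,10,.1,.1,5],loss='soft_l1')
print(r.x); print(f(r.x).reshape(-1,2).round(1)); W,L=model(r.x)
print('lid_edge',W([L(180,0)]),'press',W([[-75,25,100]]),'tab',W([[-107,-50+r.x[4],141]]),'pushstart',W([[-107,-90,141]]),'pushend',W([[-107,-17.5,141]]))
"
```

```text
[ 5.49598024e+02  2.15982637e+02 -2.01684275e-01  1.86016720e-01
  3.05761331e+00]
[[-0.5 -0.5]
 [ 1.7 -1. ]
 [ 0.1  0.9]
 [-1.3  0.5]
 [-3.6 -2.4]
 [-1.4 -2.8]
 [ 0.1  1.8]
 [-0.2 -1. ]
 [ 1.9  2.3]
 [ 0.5  0.1]
 [ 0.4 -0.4]]
lid_edge [[465.91413835 233.09298944 131.6522354 ]] press [[481.12622514 255.49988289 100.        ]] tab [[435.36336585 191.42595909 141.        ]] pushstart [[426.73807551 149.24109888 141.        ]] pushend [[441.26125739 220.27156549 141.        ]]
```

>>> play_rows([
  [0.04,0.04,0],
  [0.08,0.08,0],
  [0.12,0.12,0],
  [0.136,0.13,-0.03],
  [0.136,0.13,-0.07],
  [0.136,0.13,-0.1],
  [0.136,0.13,-0.11],
  [0.136,0.13,-0.12],
  [0.136,0.13,-0.12],
], yaw=[0,0,0,0,0,0,0,0,0])

```text
clock: 7.48
eef_pos: [486.0, 254.9, 113.6]
eef_rot: [3.141, 0.0, 2.941]
wrist_force: [0.1, -0.2, 0.8]
finger_gap: 0.4
finger_force: 0.0
```

>>> play_rows([
  [0,0,-0.003],
  [0,0,-0.006],
  [0,0,-0.008],
  [0,0,-0.01],
  [0,0,-0.01],
], yaw=[0,0,0,0,0])

```text
clock: 8.1
eef_pos: [485.9, 254.6, 103.3]
eef_rot: [-3.141, -0.0, 2.941]
wrist_force: [0.1, 0.7, 0.6]
finger_gap: 0.3
finger_force: 0.0
```

>>> play_rows([
  [0,0,-0.002],
  [0,0,-0.004],
  [0,0,-0.006],
  [0,0,-0.006],
], yaw=[0,0,0,0])

```text
clock: 8.6
eef_pos: [485.9, 254.6, 97.3]
eef_rot: [-3.142, -0.0, 2.941]
wrist_force: [-0.3, -0.2, -0.5]
finger_gap: 0.5
finger_force: 0.1
```

>>> play_rows([
  [0,0,-0.002],
  [0,0,-0.004],
  [0,0,-0.006],
  [0,0,-0.006],
], yaw=[0,0,0,0])

```text
clock: 9.1
eef_pos: [485.8, 254.6, 91.2]
eef_rot: [-3.141, -0.0, 2.941]
wrist_force: [0.4, 0.1, 0.6]
finger_gap: 0.3
finger_force: 0.1
```

```bash
python3 -c "
from h import *
snap('top','pics/t4.png');snap('side','pics/s4.png')
s=telemetry.read_state();print(s['wrist_force'],s['eef_pos'],s['moment'])
b=cv2.imread('pics/s4.png')[290:480,225:415];a=cv2.imread('pics/t4.png')[190:320,115:265]
o=np.hstack([cv2.resize(b,(400,400),interpolation=3),np.vstack([cv2.resize(a,(400,347),interpolation=3),np.zeros((53,400,3),np.uint8)])])
cv2.imwrite('pics/c4.png',o)
print((proj('pics/s4.png',[s['eef_pos']])-[225,290])*2.105)"
```

```text
[0.24988977 0.37176118 0.10577275] [485.91101394 254.55757427  91.35371039] [-0.04264228 -0.04950532  0.01253742]
[[270.57584691 222.70130981]]
```

View pics/c4.png

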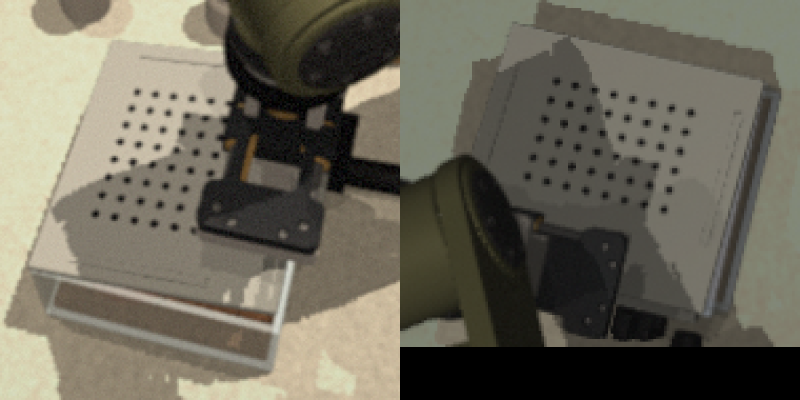

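>>> play_rows([
  [0,0,-0.001],
  [0,0,-0.002],
  [0,0,-0.003],
  [0,0,-0.004],
  [0,0,-0.004],
], yaw=[0,0,0,0,0])

```text
clock: 9.82
eef_pos: [485.9, 254.6, 87.4]
eef_rot: [-3.142, -0.0, 2.941]
wrist_force: [-1.3, -0.6, 1.4]
finger_gap: 0.7
finger_force: 0.3
```

>>> play_rows([
  [0,0,-0.001],
  [0,0,-0.002],
  [0,0,-0.003],
  [0,0,-0.003],
], yaw=[0,0,0,0])

```text
clock: 10.32
eef_pos: [485.9, 254.6, 84.3]
eef_rot: [-3.142, -0.0, 2.941]
wrist_force: [-0.4, 0.1, 0.1]
finger_gap: 0.4
finger_force: 0.3
```

>>> play_rows([
  [0,0,-0.002],
  [0,0,-0.004],
  [0,0,-0.005],
  [0,0,-0.005],
], yaw=[0,0,0,0])

```text
clock: 10.82
eef_pos: [485.9, 254.6, 79.3]
eef_rot: [-3.141, -0.0, 2.941]
wrist_force: [-0.9, 0.6, -0.3]
finger_gap: 0.2
finger_force: 0.1
```

```bash
python3 -c "
from h import *
snap('top','pics/t5.png');snap('side','pics/s5.png')
s=telemetry.read_state();print(s['wrist_force'],s['eef_pos'])
b=cv2.imread('pics/s5.png')[380:480,225:385];a=cv2.imread('pics/s3.png')[380:480,225:385]
o=np.vstack([cv2.resize(x,(480,300),interpolation=3) for x in (a,b)])
cv2.imwrite('pics/c5.png',o)"
```

```text
[-0.19017092 -1.09106474 -0.37658907] [485.91865641 254.57814094  79.37596153]
```

View pics/c5.png

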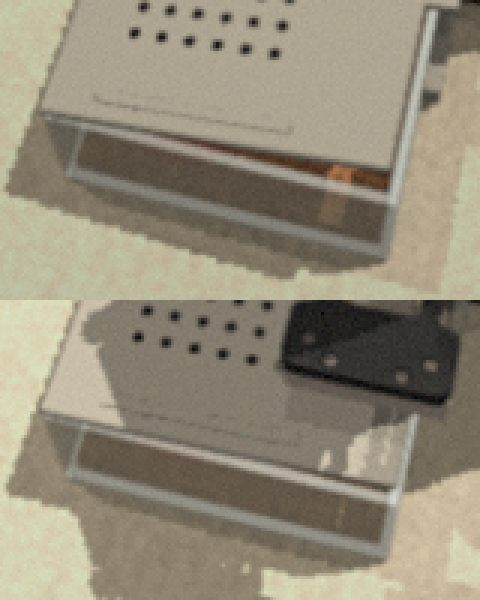

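>>> play_rows([
  [0,0,-0.001],
  [0,0,-0.002],
  [0,0,-0.003],
  [0,0,-0.003],
], yaw=[0,0,0,0])

```text
clock: 11.42
eef_pos: [485.9, 254.6, 76.4]
eef_rot: [-3.142, -0.0, 2.941]
wrist_force: [-0.7, -0.1, 0.6]
finger_gap: 0.5
finger_force: 0.2
```

>>> play_rows([
  [0,0,-0.001],
  [0,0,-0.002],
  [0,0,-0.003],
  [0,0,-0.003],
], yaw=[0,0,0,0])

```text
clock: 11.92
eef_pos: [485.9, 254.6, 73.3]
eef_rot: [-3.142, -0.0, 2.941]
wrist_force: [0.3, -0.2, -0.3]
finger_gap: 0.4
finger_force: 0.2
```

```bash
python3 -c "
from h import *
snap('side','pics/s6.png')
g=[cv2.cvtColor(cv2.imread('pics/s%d.png'%i),cv2.COLOR_BGR2GRAY) for i in (3,5,6)]
for col in (310,335,346):
  print(col)
  for x in g: print(x[418:452,col-1:col+2].mean(1).astype(int).tolist())
print(telemetry.read_state()['effort'])
"
```

```text
310
[164, 163, 166, 160, 142, 154, 162, 165, 166, 161, 147, 107, 74, 57, 65, 104, 145, 160, 154, 117, 84, 76, 76, 80, 79, 79, 76, 78, 81, 78, 81, 79, 84, 105]
[125, 126, 124, 123, 124, 126, 125, 119, 115, 124, 125, 126, 124, 120, 103, 118, 159, 181, 171, 131, 96, 86, 89, 88, 89, 89, 90, 88, 88, 90, 89, 90, 94, 117]
[123, 125, 124, 122, 114, 123, 125, 125, 118, 113, 122, 125, 124, 125, 118, 104, 119, 164, 171, 131, 92, 86, 88, 87, 89, 90, 88, 85, 90, 89, 92, 90, 95, 118]
335
[165, 166, 162, 168, 164, 164, 164, 165, 165, 164, 163, 165, 165, 163, 149, 108, 77, 79, 96, 114, 113, 125, 160, 173, 165, 141, 103, 92, 95, 96, 97, 98, 97, 97]
[110, 111, 112, 109, 112, 120, 127, 127, 125, 128, 125, 126, 140, 152, 155, 150, 150, 135, 125, 108, 80, 101, 159, 177, 169, 140, 99, 87, 92, 89, 90, 91, 92, 91]
[111, 109, 111, 109, 111, 111, 113, 123, 127, 125, 126, 123, 124, 139, 148, 151, 154, 154, 149, 131, 113, 95, 128, 169, 169, 142, 99, 86, 89, 92, 92, 90, 90, 92]
346
[166, 166, 166, 164, 166, 164, 163, 165, 164, 165, 164, 163, 167, 165, 167, 164, 140, 97, 70, 67, 70, 68, 63, 77, 112, 151, 160, 148, 114, 83, 72, 77, 78, 79]
[112, 112, 113, 112, 111, 124, 152, 180, 192, 192, 193, 190, 191, 178, 173, 177, 182, 179, 167, 162, 159, 140, 96, 85, 122, 166, 178, 162, 124, 93, 82, 86, 88, 90]
[114, 110, 112, 111, 107, 109, 129, 156, 174, 183, 185, 183, 185, 183, 183, 180, 175, 174, 171, 173, 173, 170, 151, 118, 120, 157, 176, 161, 122, 92, 82, 86, 86, 88]
[-2.94111134e-02 -5.50745595e+01 -3.19508421e+01  1.48275151e-02
  4.88735258e-02 -1.75320970e-04]
```

>>> play_rows([
  [0,0,-0.001],
  [0,0,-0.003],
], yaw=[0,0])

```text
clock: 12.22
eef_pos: [485.9, 254.6, 70.4]
eef_rot: [3.142, 0.0, 2.941]
wrist_force: [-0.6, 0.2, 2.0]
finger_gap: 0.5
finger_force: 0.7
```

>>> play_rows([
  [0,0,-0.002],
  [0,0,-0.004],
], yaw=[0,0])

```text
clock: 12.48
eef_pos: [485.9, 254.6, 66.2]
eef_rot: [-3.142, -0.0, 2.941]
wrist_force: [-0.4, 0.2, 0.8]
finger_gap: 0.4
finger_force: 0.7
```

>>> play_rows([
  [0,0,-0.002],
  [0,0,-0.004],
], yaw=[0,0])

```text
clock: 12.72
eef_pos: [485.9, 254.6, 62.3]
eef_rot: [-3.142, -0.0, 2.941]
wrist_force: [-0.5, -0.0, 2.0]
finger_gap: 0.6
finger_force: 0.7
```

```bash
python3 -c "
from h import *
snap('side','pics/s7.png');snap('top','pics/t7.png')
g=[cv2.cvtColor(cv2.imread('pics/s%d.png'%i),cv2.COLOR_BGR2GRAY) for i in (6,7)]
for col in (310,335,346):
  print(col)
  for x in g: print(x[418:452,col-1:col+2].mean(1).astype(int).tolist())
s=telemetry.read_state();print(s['wrist_force'])
b=cv2.imread('pics/s7.png')[290:480,225:415];a=cv2.imread('pics/t7.png')[190:320,115:265]
o=np.hstack([cv2.resize(b,(400,400),interpolation=3),np.vstack([cv2.resize(a,(400,347),interpolation=3),np.zeros((53,400,3),np.uint8)])])
cv2.imwrite('pics/c7.png',o)
"
```

```text
310
[123, 125, 124, 122, 114, 123, 125, 125, 118, 113, 122, 125, 124, 125, 118, 104, 119, 164, 171, 131, 92, 86, 88, 87, 89, 90, 88, 85, 90, 89, 92, 90, 95, 118]
[124, 125, 124, 126, 121, 122, 125, 124, 124, 121, 120, 117, 122, 122, 124, 123, 114, 103, 114, 112, 96, 89, 86, 87, 88, 87, 84, 87, 87, 89, 86, 88, 94, 117]
335
[111, 109, 111, 109, 111, 111, 113, 123, 127, 125, 126, 123, 124, 139, 148, 151, 154, 154, 149, 131, 113, 95, 128, 169, 169, 142, 99, 86, 89, 92, 92, 90, 90, 92]
[105, 108, 107, 108, 106, 107, 109, 107, 112, 118, 120, 121, 123, 119, 130, 158, 176, 182, 171, 142, 130, 129, 119, 104, 108, 124, 98, 88, 90, 90, 91, 91, 90, 89]
346
[114, 110, 112, 111, 107, 109, 129, 156, 174, 183, 185, 183, 185, 183, 183, 180, 175, 174, 171, 173, 173, 170, 151, 118, 120, 157, 176, 161, 122, 92, 82, 86, 86, 88]
[86, 94, 105, 109, 106, 108, 105, 107, 103, 116, 142, 173, 184, 187, 186, 185, 184, 177, 174, 173, 175, 176, 173, 167, 165, 139, 113, 112, 109, 92, 83, 87, 85, 87]
[ 0.59615821 -0.35322019  0.93385387]
```

>>> play_rows([
  [0,0,-0.001],
  [0,0,-0.002],
], yaw=[0,0])

```text
clock: 13.08
eef_pos: [486.1, 254.7, 61.5]
eef_rot: [3.141, 0.001, 2.941]
wrist_force: [-7.5, -4.3, 19.0]
finger_gap: 1.0
finger_force: 9.6
```

>>> play_rows([
  [0,0,-0.001],
  [0,0,-0.002],
], yaw=[0,0])

```text
clock: 13.32
eef_pos: [486.3, 254.7, 61.2]
eef_rot: [3.141, 0.001, 2.941]
wrist_force: [-15.8, -7.3, 38.1]
finger_gap: 0.2
finger_force: 19.0
```

>>> play_rows([
  [0,0,-0.001],
  [0,0,-0.002],
], yaw=[0,0])

```text
clock: 13.58
eef_pos: [486.5, 254.8, 60.9]
eef_rot: [3.14, 0.002, 2.941]
wrist_force: [-24.5, -11.8, 56.8]
finger_gap: 0.4
finger_force: 28.5
```

>>> play_rows([
  [0,0,0.005],
  [0,0,0.03],
  [0,0,0.08],
  [0,0,0.12],
  [-0.02,-0.04,0.12],
  [-0.04,-0.08,0.12],
  [-0.059,-0.106,0.12],
  [-0.059,-0.106,0.1],
  [-0.059,-0.106,0.074],
  [-0.059,-0.106,0.074],
  [-0.059,-0.106,0.074],
], yaw=[0,0,0,0,0,0,0,0,0,0,0])

```text
clock: 14.95
eef_pos: [427.3, 148.8, 131.4]
eef_rot: [3.141, 0.001, 2.941]
wrist_force: [-0.8, 0.3, -0.7]
finger_gap: 0.5
finger_force: 0.0
```

```bash
python3 -c "
from h import *
snap('side','pics/s8.png');snap('top','pics/t8.png')
s=telemetry.read_state();p=s['eef_pos'];print(p,s['wrist_force'])
print((proj('pics/s8.png',[p,p+[0,0,37]])-[225,250])*400/230*1.0,(proj('pics/t8.png',[p,p+[0,0,37]])-[115,190])*2.667)
b=cv2.imread('pics/s8.png')[250:480,225:455];a=cv2.imread('pics/t8.png')[190:340,115:265]
cv2.imwrite('pics/c8.png',np.hstack([cv2.resize(x,(400,400),interpolation=3) for x in (b,a)]))"
```

```text
[427.39424192 148.77853239 131.39778441] [ 0.27947513 -0.76037176 -0.73418803]
[[288.7804591  128.91626888]
 [293.10860049 106.27599769]] [[284.99933781 338.62928095]
 [274.70103107 342.35683067]]
```

View pics/c8.png

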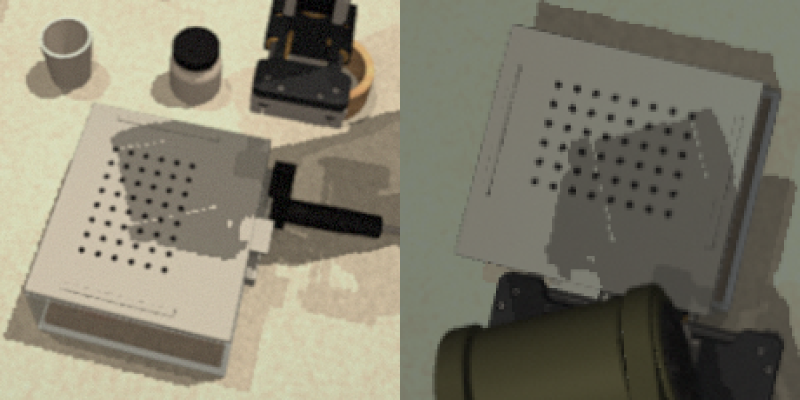

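```bash
python3 -c "
from h import *
p=np.array([427.4,148.8,131.4]);y=np.array([np.sin(.2),np.cos(.2),0]);x=np.array([np.cos(.2),-np.sin(.2),0])
for dz in (37,60,78,97,134):
  P=[p+88*y+37*s*x+[0,0,dz] for s in(-1,1)]+[p+k*y+[0,0,dz] for k in (60,12,-88)]
  print(dz,((proj('pics/s8.png',P)-[225,250])*400/230).round().tolist())
"
```

```text
37 [[323.0, 202.0], [233.0, 184.0], [283.0, 164.0], [291.0, 117.0], [306.0, 32.0]]
60 [[327.0, 189.0], [235.0, 170.0], [286.0, 150.0], [294.0, 102.0], [309.0, 16.0]]
78 [[330.0, 177.0], [236.0, 158.0], [288.0, 138.0], [296.0, 90.0], [311.0, 3.0]]
97 [[333.0, 165.0], [238.0, 146.0], [290.0, 125.0], [299.0, 77.0], [314.0, -11.0]]
134 [[341.0, 139.0], [240.0, 119.0], [296.0, 98.0], [304.0, 49.0], [319.0, -39.0]]
```

>>> play_rows([
  [-0.003,0,-0.015],
  [-0.003,0,-0.03],
  [-0.003,0,-0.038],
  [-0.003,0,-0.043],
  [-0.003,0,-0.043],
], yaw=[0,0,0,0,0])

```text
clock: 15.68
eef_pos: [423.8, 148.6, 87.2]
eef_rot: [-3.141, -0.0, 2.941]
wrist_force: [0.6, -0.6, -0.1]
finger_gap: 0.5
finger_force: 0.0
```

>>> play_rows([
  [0.001,0.005,0],
  [0.002,0.01,0],
  [0.003,0.015,0],
  [0.004,0.02,0],
  [0.005,0.025,0],
  [0.006,0.03,0],
  [0.007,0.035,0],
], yaw=[0,0,0,0,0,0,0])

```text
clock: 16.55
eef_pos: [431.0, 183.8, 87.4]
eef_rot: [-3.141, -0.0, 2.941]
wrist_force: [0.5, -2.7, -0.1]
finger_gap: 0.8
finger_force: 1.1
```

```bash
python3 -c "
from h import *
snap('side','pics/s9.png')
for f in('pics/s8.png','pics/s9.png'):
  g=cv2.cvtColor(cv2.imread(f),cv2.COLOR_BGR2GRAY)[325:375,370:405]
  print(g[::3,::2])
"
```

```text
[[200 202 200 199 197 200 198 196 203 195 194 192 191 190 202 196 190 197]
 [143 167 175 191 198 199 206 205 200 195 194 197 193 190 199 196 196 190]
 [103 100 105  99 115 127 200 200 200 199 194 196 189 180 159 150 121 121]
 [ 98 109 103 116 119 132 171 162 136 126 115 119 115 116 121 120 119 115]
 [109 101 107 106 110 102 122 121 112 119 120 125 124 121 118 112 120 118]
 [107 105 104 106  97 119 118 119 118 113 121 119 117 120 123 130 135 134]
 [107 103 105 100  95 122 110  28  43  61  76  87 102 123 122 140 135 135]
 [105 102 104 103  88 106  50   2  10  22  19   9  25 118 132 132 130 132]
 [106 101 103 104  78  77   7   1  10  13  16  19  51 133 139 136 133 132]
 [104 104 103  92  77  59  16   8  18   4  12   9  93 136 129 133 131 133]
 [119 117 115  78  75  42  12  10  11  12   8  30 112 126 128 130 132 124]
 [118 120 120  93  78  28   7  13   9   6  10  41 124 130 131 131 130 129]
 [116 121 108  90  71  11  21  18  17  25  20  71 126 137 132 133 129 127]
 [119 120 106  93  80  93  26   0  16  14  11  52  88 113 118 128 133 132]
 [116 119  84  83  85  84  11  19   0   7  11   9 
[... 751 characters left out ...]
 50  48  51  43  42  41]
 [ 58  37  33  24   7  17  17  25  30  38  44  48  49  47  45  42  79  82]
 [ 61  66  82  93  86  81  76  59  42  28  18  12  16  12  23  31  36  41]
 [ 82  94  85  86  85  86  87  87  90  87  89  92  83  78  58  50  34  23]
 [106 105 115 101  83  82  82  87  86  91  87  87  85  88  89  90  89  86]
 [104 104  99  92  68  12   3  13  13  33  46  79  98  92  88  88  85  84]
 [105 102  96  91  50  21  16   8  17   0   0  53  83  99 114 128 128 113]
 [107 102  79  81  63  36   5  19  23  13  12  23  20   4   6   4   7  24]
 [106  94  80  76  98  63  15   2  16  16  18  24  21  30  25  23  22  20]
 [102  87  77  81  95  43  14  13  16   0   1  16  12  12  29  22  17  22]]
```

>>> play_rows([
  [0.001,0.005,0],
  [0.002,0.01,0],
  [0.003,0.015,0],
  [0.004,0.02,0],
  [0.005,0.025,0],
  [0.006,0.029,0],
  [0.0065,0.032,0],
], yaw=[0,0,0,0,0,0,0])

```text
clock: 17.48
eef_pos: [437.5, 215.9, 87.5]
eef_rot: [3.142, 0.0, 2.941]
wrist_force: [0.9, -2.1, 0.0]
finger_gap: 0.4
finger_force: 1.0
```

>>> play_rows([
  [0.0004,0.002,0],
  [0.0008,0.004,0],
], yaw=[0,0])

```text
clock: 17.73
eef_pos: [438.3, 219.7, 87.5]
eef_rot: [3.142, 0.0, 2.941]
wrist_force: [0.9, -2.4, -0.6]
finger_gap: 0.6
finger_force: 1.0
```

>>> play_rows([
  [0.0002,0.001,0],
  [0.0005,0.0025,0],
], yaw=[0,0])

```text
clock: 17.98
eef_pos: [438.7, 222.2, 87.4]
eef_rot: [-3.142, 0.0, 2.941]
wrist_force: [0.8, -1.7, -0.3]
finger_gap: 0.7
finger_force: 1.0
```

>>> play_rows([
  [0.0002,0.001,0],
  [0.0005,0.0025,0],
], yaw=[0,0])

```text
clock: 18.23
eef_pos: [439.0, 223.9, 87.4]
eef_rot: [-3.14, -0.0, 2.941]
wrist_force: [-1.4, -10.6, 3.7]
finger_gap: 0.4
finger_force: 5.3
```

>>> play_rows([
  [-0.002,-0.01,0],
  [-0.004,-0.02,0],
  [-0.004,-0.02,0.04],
  [-0.004,-0.02,0.09],
  [-0.004,-0.02,0.13],
  [-0.03,-0.06,0.13],
  [-0.06,-0.1,0.13],
  [-0.08,-0.14,0.13],
  [-0.08,-0.18,0.13],
  [-0.08,-0.18,0.13],
], yaw=[0,0,0,0,0,0,0,0,0,0])

```text
clock: 19.48
eef_pos: [358.9, 42.9, 217.7]
eef_rot: [3.141, 0.001, 2.937]
wrist_force: [-0.2, -0.5, 0.3]
finger_gap: 0.5
finger_force: 0.0
```

```bash
python3 -c "
from fit import *
snap('side','pics/s10.png')
q=[549.6,216,-.2017,0.0]
for f in('pics/s8.png','pics/s10.png'):
  g=cv2.cvtColor(cv2.imread(f),cv2.COLOR_BGR2GRAY)
  W,L=model(q+[0]); print([proj(f,W([[-107,-50+t,141]]))[0].round(1).tolist() for t in (3,50)])
  c=g[300:420,365:395].astype(int); m=(c<35); print([(300+i,int(n)) for i,n in enumerate(m.sum(1)) if n>4])
def shift(box):
  r0,r1,c0,c1=box; a=cv2.imread('pics/s8.png',0)[r0:r1,c0:c1]; b=cv2.imread('pics/s10.png',0)[r0-6:r1+6,c0-6:c1+6]
  _,v,_,l=cv2.minMaxLoc(cv2.matchTemplate(b,a,5)); return l[0]-6,l[1]-6,round(v,3)
print('crate shift',shift((430,470,240,365)))
"
```

```text
[[388.0, 344.2], [383.1, 371.4]]
[(302, 8), (303, 12), (304, 17), (305, 18), (306, 14), (307, 10), (344, 7), (345, 12), (346, 12), (347, 13), (348, 12), (349, 12), (350, 12), (351, 11), (352, 12), (353, 12), (354, 12), (355, 12), (356, 13), (357, 12), (358, 12), (359, 12), (360, 12), (361, 12), (362, 12), (363, 10), (364, 10), (365, 12), (366, 13), (367, 14), (368, 13), (369, 13), (370, 14), (371, 14), (372, 14), (373, 14), (374, 15), (375, 14), (376, 12), (377, 11), (378, 6), (379, 5)]
[[388.0, 344.2], [383.1, 371.4]]
[(366, 6), (367, 6), (368, 6), (369, 6), (370, 7), (371, 8), (372, 16), (373, 17), (374, 17), (375, 18), (376, 18), (377, 18), (378, 16), (379, 13), (380, 13), (381, 12), (382, 12), (383, 13), (384, 12), (385, 12), (386, 12), (387, 12), (388, 12), (389, 11), (390, 12), (391, 9), (392, 6), (393, 6), (394, 5), (395, 5), (396, 6), (397, 8), (398, 8), (399, 8), (400, 8), (401, 8), (402, 9), (403, 7), (404, 8), (405, 8), (406, 8)]
crate shift (0, 0, 0.994)
```

The tab's top edge moved from about row 344 to row 371-372, which matches full travel. The crate has not moved, and the robot is clear.

```bash
python3 -c "
from cell import manip
print(manip.sign_off())"
```

```text
the job is handed in; nothing more can be done
None
```

The job is handed in at about 19.5 s: by the camera and force readings, the crate's lid is shut and its catch is pushed to the left stop over the tongue. The crate did not shift in the side view, and I steered clear of the tub and the other things. The hand-in returned no verdict.

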